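# Empty the nuts from the gated wash tray into its tub

### The job

Two tipping trays with end gates stand on the lab bench, one holding two steel hex nuts, the other a round stone disc. On the tray with the nuts, fold the end gate all the way down, then lift the tray by its wooden handle so that the nuts slide out over the gate into the white tub below; do not touch the nuts with the gripper. Then set the tray back down level, leaving the gate down, and leave the other tray as it is.

Things in the scene. Friction and masses are not known exactly. Their poses are not given: they have to be found in the camera images.
- stand: Fixed grey stand with the nuts' tray and its white tub. Origin on the bench under it; x runs along the tray from handle end to gate end, y across, z up. In this frame, mm, tray level: tray floor z 130, inside x -70 to 72, y -50 to 50, walls 40 high, 4 thick. Tray pivot: line along y through x 50, z 130. Two side plates at y +-61, x 32 to 68, up to z 148. Tub: x 74 to 216, y -62 to 62, rim z 65.
- handle (a point): Middle of that tray's handle, the spot to pinch: a light wooden bar on the outside of the rear wall, 18 mm wide (stand's y), 14 thick (z), 50 long; this point is at x -100, y 0, z 163 mm in the stand's frame when the tray is level, 26 mm clear of the wall. Free all round: pinch it across y from above. It swings up on an arc about the pivot and turns with the tray.
- tray (a joint): Tilt of that tray about its pivot, rad: 0 level (resting), grows as the handle end rises and the gate end dips; stop at 0.95. Light (some 2 N at the handle); sinks back to level by its own weight when let go. The nuts begin to slide at 0.45 to 0.6 rad; 0.85 empties it surely.
- gate (a joint): Fold angle of that tray's steel end gate relative to the tray, rad: 0 upright (shut), 1.57 flush with the tray floor like a chute, stop 1.62; starts at 0 to 0.2. Hinge: line along y at x 72, z 129 mm in the stand's frame (tray level); it folds outwards, to +x. Plate 4 mm thick (x 72 to 76), 108 wide, 40 high. The hinge is stiff (1.5 N at the tab) and stays where it is left.
- tab (a point): Middle of the top edge of that gate's finger tab: 30 mm wide (stand's y), 4 thick, standing up from the middle of the gate plate to 66 mm above the hinge, 25 above the tray's rims. Push it outwards and down from its inner side to fold the gate.
- nut1: Loose steel hex nut, 30 across flats, 16 high, about 65 g, lying in the tray of the stand. Origin at the centre of its underside, z along its bore.
- nut2: A second nut, the same as nut1, lying beside it in the tray.
- other_tab (a point): Top of the gate tab on the other tray, an identical stand with tray, gate and tub that holds a round grey stone disc (60 diameter, 20 thick). Not to be moved.
Things that resemble listed ones, but are neither listed nor needed, are in the scene too. What is shaped like the nut1 but green or red is not meant. Leave any purple look-alike of the nut2 alone.

How it is judged:
By the outcome, as a careful person would: the job done as asked, in the order asked, and still so for the second after the job is handed in, with the robot touching nothing.
It also fails if it takes over 54 s, if anything falls off the work surface, if the arm or the gripper's body presses on something with over 40 N, if the wrist force passes 120 N, or if a joint passes its speed limit or range.

### The arm

A 6-joint arm with a two-finger parallel gripper is mounted at the origin on the work surface. World frame = base frame: x ahead of the robot, y to its left, z up, the work surface at z = 0. Lengths are in m, angles in rad, forces in N, time in s.
With the tool pointing down it reaches from about 0.35 to 0.775 m from the base axis. Payload 7.3 kg.
Tool frame: the origin (TCP) lies at the very end of the fingers, on their centre line; the grasp point (between the pads) lies 19 mm behind it; z points along the fingers, y is the line along which they close (so a half turn about z gives the same grasp; the last joint's range is limited). The gripper opens to 92 mm and grips with 3 to 60 N. Pads are 19 mm wide; open, the fingers measure 130 mm over their backs; the gripper's body (75 mm by 190 mm) begins 47 mm behind the grasp point.
Start: joints at [1.018, 0.342, 1.524, -0, 1.275, -0.146], TCP at [0.208, 0.482, 0.227] pointing down, gripper open.
Joint ranges: [-2.53, 2.53], [-0.77, 2.02], [0.04, 2.7], [-1, 4.14], [0.28, 2.66], [-3.11, 3.11]. Speed limits (rad/s): [2.57, 2.57, 3.14, 3.14, 3.14, 3.14].

### API

Orientations are given as a unit quaternion [x, y, z, w].
In Python, from plant import manip gives the robot as it stands. The module is installed in compiled form; this text tells all that it offers.
- The arm moves only by the tool drive_tool, never from a script. Its argument "commands" is one flat list of numbers, 6 for each row, row after row: the shift along the tool's x, y, z in cm, then the turn, a rotation vector about the tool's x, y, z in degrees. A call has 1 to 8 rows; each row is the pose to reach, as a shift and turn from the pose commanded when the call began, along the tool's axes at that moment; what a row does not reach only later rows make up. A row lasts 1/8 s, in which the tool goes at most 62.5 mm and 10.7 degrees, less where a joint would pass 70% of its speed; a pose out of reach is approached as far as the arm can. A call with a gripper value outside its range is refused whole. "claw" is the closure, from 0 (fully open) to 1 (shut), set as the call begins (left out, the last holds). The fingers move at their own pace and stop on an object; the grip force is fixed at half the most. Time passes only in rows, so rows that repeat a pose let the fingers close. It gives the time, the measured TCP pose, the force, the opening and the grip force at its end, in the units of the state.
- manip.sense(): the state, without advancing time (a new reading comes with each control period).
- manip.camera(name): name is "scene" or "top" or "wrist"; returns (picture, depth): 480x640x3 uint8, red, green, blue; 480x640 float32, m along the optical axis (not along the pixel's ray), 0 where there is no reading.
- manip.get_calibration(name): a dict with "camera_matrix" (3x3 intrinsics, pixels), "distortion" ([k1, k2, p1, p2, k3] as OpenCV has them; the pictures are not rectified), "R" (3x3) and "t" (3): a world point X has camera coordinates R X + t. Camera axes: x right, y down, z forward; pixel columns grow to the right and rows downward; lengths in m; the calibration is good to about 2 mm. A picture is of the moment at which its call begins: read the wrist's pose just before it. get_calibration takes no time and is no camera call; for the wrist camera it gives the pose at the moment of the call.
- manip.close_job(): hands the job in; it is judged then, once.
The state is a dict: "clock": time; "q": joint angles; "joint_vel": joint speeds; "joint_efforts": joint torques, N m; "eef_pos": TCP position; "tcp_rot": TCP orientation; "ft_force": force on the tool from outside, world axes, zero at the start; "moment": the same for the moment, N m; "opening": finger opening in m; "gripper_force": force on a finger pad.
Only numpy, scipy, OpenCV 4.12 (cv2) and the standard library are available. Lean on these libraries where they do the work, as an engineer would, in place of code of your own. Each camera call takes 0.05 s, during which the arm holds its last target. There are 200 camera calls.

## Working session

There is one attempt and no reset: what is moved stays moved. The work goes in short steps, Python scripts to look and compute and a tool call to move; the robot and the scene stay as the last step left them, time stands still between calls to the robot, and variables do not carry over. Pictures are saved under pics/ and viewed, at most 10 in all, crops included, and the job is handed in when it is done.

Besides the shell and the picture viewer there is one more tool, called after "Request:" as name(argument=value, ...), one argument or row to a line, values as JSON. drive_tool: Moves the arm, as the interface text tells. Its arguments: {"type":"object","properties":{"commands":{"type":"array","items":{"type":"number"}},"claw":{"type":"number"}},"required":["commands"]}

```bash
mkdir -p pics; cat > h.py <<'E'
import numpy as np, cv2
from plant import manip
def snap(n):
    c=manip.get_calibration(n); p,d=manip.camera(n); return p,d,{k:np.array(v,float) for k,v in c.items()}
def pts(d,c,uv):
    "world points of pixels uv (N,2) by depth"
    uv=np.array(uv,float).reshape(-1,2)
    n=cv2.undistortPoints(uv[:,None],c["camera_matrix"],c["distortion"])[:,0]
    z=d[uv[:,1].astype(int),uv[:,0].astype(int)][:,None]
    return (np.hstack([n,np.ones_like(z)])*z-c["t"])@c["R"]
def ray(c,uv):
    n=cv2.undistortPoints(np.array(uv,float).reshape(-1,1,2),c["camera_matrix"],c["distortion"])[:,0]
    return -c["R"].T@c["t"], np.hstack([n,np.ones((len(n),1))])@c["R"]
def onplane(c,uv,z):
    o,r=ray(c,uv); return o+r*((z-o[2])/r[:,2:])
def proj(c,X): return cv2.projectPoints(np.array(X,float).reshape(-1,3),cv2.Rodrigues(c["R"])[0],c["t"],c["camera_matrix"],c["distortion"])[0][:,0]
E
python3 - <<'E'
from h import *
import pickle
for n in("scene","top"):
    p,d,c=snap(n); cv2.imwrite(f"pics/{n}.png",p[:,:,::-1]); pickle.dump((p,d,c),open(n+".pkl","wb")); print(n,-c["R"].T@c["t"],(d==0).mean())
E
```

```text
scene [0.74166051 0.61107832 0.66919486] 0.0036458333333333334
top [0.44064035 0.04594634 0.92963878] 0.0040625
```

View pics/scene.png

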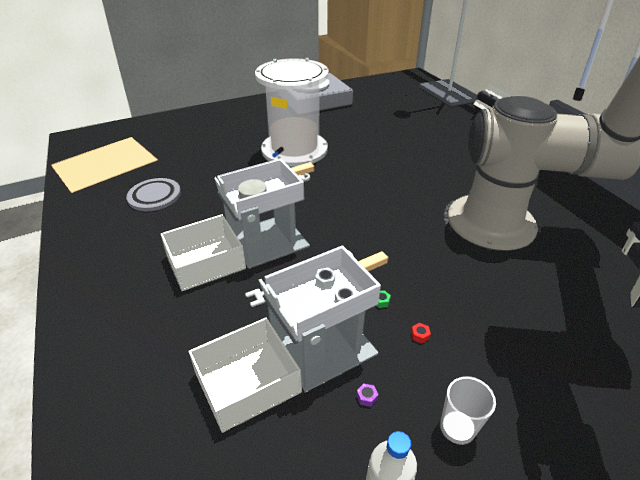

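View pics/top.png

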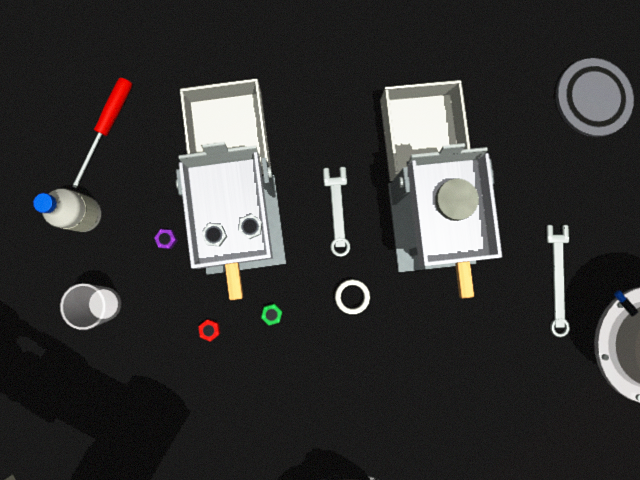

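The top view shows the nuts' tray at (225,205) with its handle at (234,281) and gate tab at (215,150). The stone's tray is at (455,205), with its handle at (465,280) and tab at (440,153).

Possible confusions:
- **Handles:** (234,281) or (465,280).
- **Tabs:** (215,150) or (440,153).
- **Nuts:** steel at (214,235) and (250,226), against the purple (165,239), red (208,330) and green (271,315).

I choose the left tray because it holds the steel nuts.

```bash
cat > m.py <<'E'
from h import *
import pickle
T=pickle.load(open("top.pkl","rb")); S=pickle.load(open("scene.pkl","rb"))
def wood(p,box):
    m=cv2.inRange(cv2.cvtColor(p,cv2.COLOR_RGB2HSV),(10,70,120),(28,255,255)); k=np.zeros_like(m); x0,y0,x1,y1=box; k[y0:y1,x0:x1]=m[y0:y1,x0:x1]; return k
res={}
for nm,box in(("nuts",(215,255,255,305)),("stone",(445,255,485,305))):
    p,d,c=T; v,u=np.nonzero(wood(p,box)); P=pts(d,c,np.c_[u,v]); P=P[(P[:,2]>.15)&(P[:,2]<.2)]
    r=cv2.minAreaRect((P[:,:2]*1000).astype(np.float32)); print(nm,"handle top z",np.median(P[:,2]),r,len(P))
p,d,c=S; v,u=np.nonzero(wood(p,(350,245,395,275))); P=pts(d,c,np.c_[u,v]); P=P[(P[:,2]>.166)&(P[:,2]<.19)]
print("scene handle",np.median(P,0),cv2.minAreaRect((P[:,:2]*1000).astype(np.float32)))
# rims, from depth in both views
for nm,(p,d,c) in(("top",T),("scene",S)):
    v,u=np.mgrid[0:480,0:640]; P=pts(d,c,np.c_[u.ravel(),v.ravel()])
    w=cv2.cvtColor(p,cv2.COLOR_RGB2HSV).reshape(-1,3)
    k=(P[:,2]>.164)&(P[:,2]<.176)&(w[:,1]<60)&(P[:,0]>.3)&(P[:,0]<.75)&(P[:,1]>.05)&(P[:,1]<.4)
    print(nm,"rim",k.sum(),np.median(P[k,2]),cv2.minAreaRect((P[k,:2]*1000).astype(np.float32)))
    k=(P[:,2]>.18)&(P[:,2]<.215)&(P[:,0]>.5)&(P[:,0]<.8)&(P[:,1]>.05)&(P[:,1]<.4)
    print(nm,"tab",k.sum(),P[k].mean(0),P[k].min(0),P[k].max(0))
E
python3 m.py; python3 -c "
from h import *
s=manip.sense();print(s['clock'],s['eef_pos'],s['tcp_rot'],s['opening'])
from scipy.spatial.transform import Rotation as R;print(R.from_quat(s['tcp_rot']).as_matrix().round(3))"
```

```text
nuts handle top z 0.17020697963684156 ((439.1300048828125, 153.93605041503906), (49.811676025390625, 18.244823455810547), 6.8303422927856445) 502
stone handle top z 0.17048525497948783 ((433.6125793457031, -163.2417755126953), (49.33456802368164, 18.487342834472656), 5.116276741027832) 463
scene handle [0.43966995 0.16198622 0.16912953] ((438.75311279296875, 154.3740692138672), (48.47445297241211, 20.55938720703125), 7.467183589935303)
top rim 1304 0.1698481785173547 ((542.1995239257812, 166.3983154296875), (157.78501892089844, 109.785400390625), 6.550206184387207)
top tab 161 [0.6207457  0.17433355 0.18963864] [0.61678586 0.16024339 0.18002931] [0.62641541 0.19031393 0.19680353]
scene rim 1343 0.16963872450941275 ((517.7921142578125, 164.40237426757812), (204.9635467529297, 111.0190200805664), 6.434962272644043)
scene tab 88 [0.62018462 0.17953752 0.19074388] [0.61499461 0.16143224 0.1807413 ] [0.62362807 0.19245544 0.19596545]
0.1 [0.2075178  0.48185839 0.22610235] [ 2.02009906e-01  9.79383231e-01 -6.54996264e-04 -2.33842794e-04] 0.09198220637748838
[[-0.918  0.396 -0.001]
 [ 0.396  0.918 -0.001]
 [ 0.    -0.001 -1.   ]]
```

Request:
drive_tool(
  commands=[0,0,-6,0,0,0,0,0,-10.4,0,0,0,-6,-1.9,-10.4,0,0,-5,-12,-3.8,-10.4,0,0,-10,-18,-5.7,-10.4,0,0,-15,-24,-7.6,-10.4,0,0,-20,-30,-9.5,-10.4,0,0,-25,-35.5,-11.3,-10.4,0,0,-30],
  claw=1,
)

```text
clock: 1.1
eef_pos: [0.4903, 0.2363, 0.3304]
tcp_rot: [-0.06, 0.998, 0.0, -0.0]
ft_force: [0.4, 0.1, 0.3]
opening: 0.0168
gripper_force: 0.0
```

```bash
cat >> h.py <<'E'
from scipy.spatial.transform import Rotation as Ro
O=np.array([.5384,.1656,0]); PSI=np.radians(6.7)
RS=Ro.from_euler('z',PSI).as_matrix()
def delta(X,tilt=0):
    "shift (cm) and turn (deg) in tool axes from measured pose to stand point X (mm), tool z down, pitched by tilt about stand y"
    s=manip.sense(); A=Ro.from_quat(s["tcp_rot"]).as_matrix()
    G=RS@Ro.from_euler('y',tilt).as_matrix()@np.array([[-1,0,0],[0,1,0],[0,0,-1.]])
    W=O+RS@(np.array(X,float)/1000)
    print("t",round(s["clock"],2),"stand mm",((np.array(s["eef_pos"])-O)@RS*1000).round(1),"F",np.round(s["ft_force"],1),"q",np.round(s["q"],2))
    print("  shift cm",(A.T@(W-s["eef_pos"])*100).round(2),"turn",np.degrees(Ro.from_matrix(A.T@G).as_rotvec()).round(1))
E
python3 -c "
from h import *
delta((20,0,330))"
```

```text
t 1.1 stand mm [-39.6  75.8 330.4] F [0.4 0.1 0.3] q [ 0.31  0.32  1.27  0.    1.55 -1.38]
  shift cm [-5.94 -7.59  0.04] turn [ 0.  -0.   0.1]
```

Request:
drive_tool(
  commands=[-3,-3.8,0,0,0,0,-6,-7.6,0,0,0,0,-6,-7.6,0,0,0,0,-6,-7.6,0,0,0,0],
)

```text
clock: 1.6
eef_pos: [0.5571, 0.1696, 0.3302]
tcp_rot: [-0.058, 0.998, 0.0, -0.001]
ft_force: [-0.7, 0.5, 0.4]
opening: 0.0001
gripper_force: 0.0
```

```bash
python3 - <<'E'
from h import *
import pickle
p,d,c=snap("wrist"); pickle.dump((p,d,c),open("w1.pkl","wb"))
cv2.imwrite("pics/w1.png",p[:,:,::-1])
delta((45,0,230))
L=lambda X:proj(c,(O+RS@(np.array(X)/1000)))[0].round()
for X in((-100,0,170),(74,0,195),(-74,-54,170),(-74,54,170)):print(X,L(X))
v,u=np.mgrid[0:480,0:640]; P=(pts(d,c,np.c_[u.ravel(),v.ravel()])-O)@RS*1000
k=(P[:,2]>182)&(P[:,2]<205)&(abs(P[:,1])<40)&(P[:,0]>60)&(P[:,0]<110);print("tab",k.sum(),P[k].min(0),P[k].max(0),P[k].mean(0))
k=(P[:,2]>165)&(P[:,2]<174)&(abs(P[:,1])<13)&(P[:,0]<-80)&(P[:,0]>-140);print("handle",k.sum(),P[k].min(0) if k.any() else 0,P[k].max(0) if k.any() else 0)
E
```

```text
t 1.65 stand mm [ 18.8   2.3 330.6] F [-0.3  0.8 -0.3] q [ 0.16  0.4   1.16  0.    1.59 -1.52]
  shift cm [-2.62 -0.24 10.05] turn [ 0. -0.  0.]
(-100, 0, 170) [310.  87.]
(74, 0, 195) [310. 286.]
(-74, -54, 170) [248. 119.]
(-74, 54, 170) [371. 119.]Traceback (most recent call last):
  File "<stdin>", line 9, in <module>
    return umr_minimum(a, axis, None, out, keepdims, initial, where)
ValueError: zero-size array to reduction operation minimum which has no identity
```

View pics/w1.png

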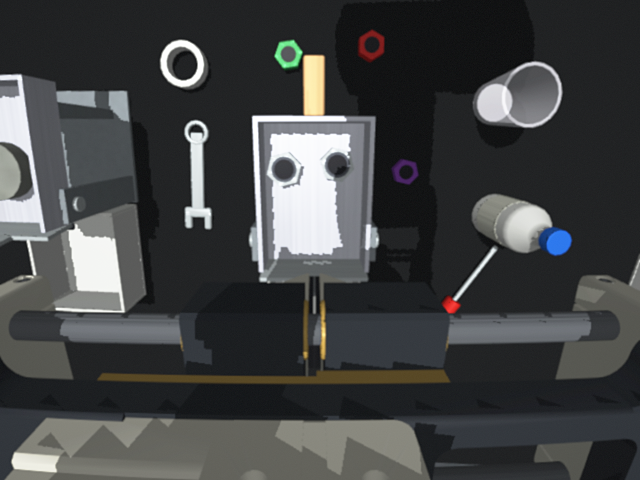

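The close view confirms the choice. The tray at (314,190) holds the two steel nuts at (285,168) and (337,164), with the wooden handle at (314,85) and side-plate bolts at (250,240) and (372,240). The stand pose agrees to about 3 mm. Next I go down inside the tab.

Request:
drive_tool(
  commands=[-1.5,0,5,0,0,0,-2.6,0,10,0,0,0,-2.6,0,13,0,0,0,-2.6,0,14.8,0,0,0,-2.6,0,14.8,0,0,0],
)

```text
clock: 2.28
eef_pos: [0.5818, 0.1736, 0.1817]
tcp_rot: [-0.059, 0.998, -0.0, -0.001]
ft_force: [0.8, -0.3, 0.1]
opening: 0.0006
gripper_force: 0.0
```

```bash
python3 - <<'E'
from h import *
delta((45,2,182))
print("path (corner r=55 on the gate): X,Z")
for th in np.arange(0,1.63,.2).tolist()+[1.57]: print(round(th,2),round(72+55*np.sin(th)-9.5,1),round(129+55*np.cos(th),1))
E
```

```text
t 2.27 stand mm [ 44.    2.9 181.7] F [ 0.8 -0.3  0.1] q [ 0.16  0.53  1.35  0.    1.26 -1.53]
  shift cm [-0.1  -0.09 -0.03] turn [ 0.  -0.2  0.1]
path (corner r=55 on the gate): X,Z
0.0 62.5 184.0
0.2 73.4 182.9
0.4 83.9 179.7
0.6 93.6 174.4
0.8 102.0 167.3
1.0 108.8 158.7
1.2 113.8 148.9
1.4 116.7 138.3
1.6 117.5 127.4
1.57 117.5 129.0
```

Request:
drive_tool(
  commands=[-1.9,0,-0.1,0,0,0,-2.9,0,-0.1,0,0,0,-4,0,0.2,0,0,0,-5,0,0.7,0,0,0,-5.8,0,1.4,0,0,0,-6.5,0,2.3,0,0,0,-7,0,3.3,0,0,0,-7.3,0,4.4,0,0,0],
)

```text
clock: 3.28
eef_pos: [0.6561, 0.1809, 0.1379]
tcp_rot: [-0.058, 0.998, -0.0, 0.0]
ft_force: [-0.2, 0.0, 0.7]
opening: 0.0004
gripper_force: 0.5
```

Request:
drive_tool(
  commands=[0,0,0.4,0,0,0,0,0,0.8,0,0,0,0,0,1.1,0,0,0,0,0,1.3,0,0,0,0,0,1.4,0,0,0,0,0,1.4,0,0,0],
)

```text
clock: 4.03
eef_pos: [0.6559, 0.1809, 0.126]
tcp_rot: [-0.058, 0.998, -0.0, 0.001]
ft_force: [-1.0, -1.5, 5.8]
opening: 0.0005
gripper_force: 2.8
```

```bash
cat > look.py <<'E'
from h import *
import sys
delta((117,2,124))
p,d,c=snap("scene"); cv2.imwrite(sys.argv[1],cv2.resize(p[230:440,170:420,::-1],None,fx=3,fy=2.8))
E
python3 look.py pics/s2.png
```

```text
t 4.03 stand mm [118.5   1.5 126. ] F [-1.  -1.5  5.8] q [ 0.16  0.71  1.18 -0.    1.25 -1.53]
  shift cm [0.15 0.05 0.2 ] turn [-0.   0.1 -0. ]
```

View pics/s2.png

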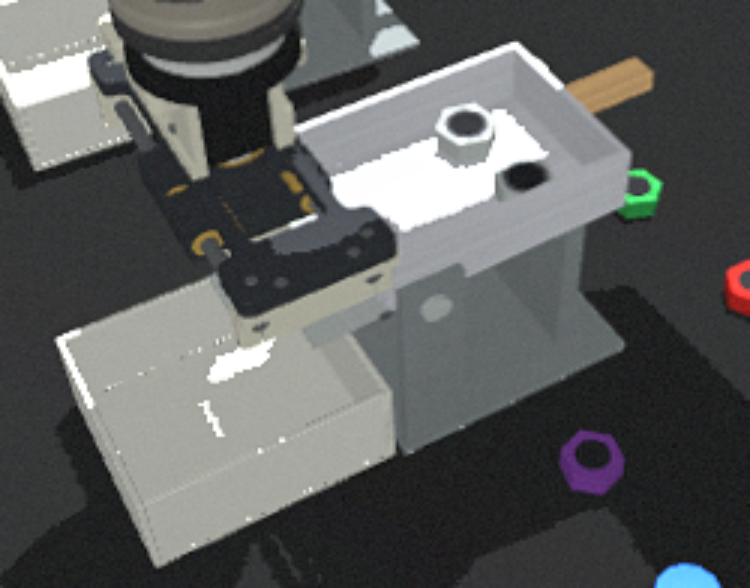

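The gate plate is down behind the gripper at (340,325), the nuts are still at (465,135) and (525,180), and the 5.8 N reading means the gate is at its stop. Next I lift off and go to the handle.

Request:
drive_tool(
  commands=[0,0,-5,0,0,0,0,0,-10,0,0,0,0,0,-15,0,0,0,5.5,0,-15,0,0,0,11,0,-15,0,0,0,16.5,0,-15,0,0,0,21.8,0,-15,0,0,0,21.8,0,-15,0,0,0],
)

```text
clock: 5.08
eef_pos: [0.4359, 0.1555, 0.2752]
tcp_rot: [-0.059, 0.998, 0.0, -0.0]
ft_force: [0.5, -0.0, -0.1]
opening: 0.0004
gripper_force: 0.0
```

Request:
drive_tool(
  commands=[0,0,0,0,0,0,0,0,0,0,0,0,0,0,0,0,0,0,0,0,0,0,0,0],
  claw=0,
)

```text
clock: 5.58
eef_pos: [0.4397, 0.1556, 0.2744]
tcp_rot: [-0.058, 0.998, 0.0, -0.0]
ft_force: [0.0, -0.7, -1.2]
opening: 0.0357
gripper_force: 0.0
```

```bash
sed -i 's/^delta.*/delta((-100,2,144))/' look.py; python3 look.py pics/s3.png; python3 - <<'E'
from h import *
p,d,c=snap("top"); v,u=np.mgrid[0:480,0:640]; P=(pts(d,c,np.c_[u.ravel(),v.ravel()])-O)@RS*1000
for a in (80,90,100,110,120,130):
    k=(abs(P[:,0]-a)<4)&(abs(P[:,1])<12)&(P[:,2]>90); print(a,k.sum(),np.median(P[k,2]) if k.any() else None)
E
```

```text
t 5.58 stand mm [-99.2   1.5 274.4] F [ 0.  -0.7 -1.2] q [ 0.18  0.2   1.59  0.    1.36 -1.51]
  shift cm [ 0.08  0.04 13.04] turn [ 0. -0. -0.]
80 85 129.31233587426172
90 93 128.84823714929038
100 90 127.83946765553769
110 84 127.99940691719583
120 88 127.12908779719895
130 89 126.41857461377134
```

View pics/s3.png

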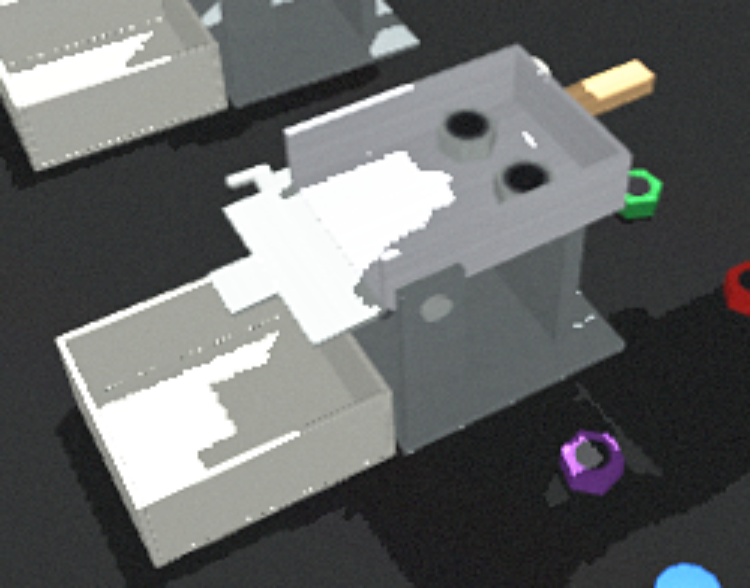

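The gate is flat at (290,250), with depth falling from 129 to 126 mm along it. The nuts are still in the tray and the handle at (620,80) is free. Now I grasp it.

Request:
drive_tool(
  commands=[0,0,0,0,0,0,0,0,0,0,0,0,0,0,0,0,0,0,0,0,3,0,0,0,0,0,7,0,0,0,0,0,11,0,0,0,0,0,13,0,0,0,0,0,13,0,0,0],
)

```text
clock: 6.68
eef_pos: [0.4384, 0.1554, 0.1436]
tcp_rot: [-0.058, 0.998, -0.0, -0.002]
ft_force: [-1.2, 0.4, -0.4]
opening: 0.0916
gripper_force: 0.0
```

Request:
drive_tool(
  commands=[0,0,0,0,0,0,0,0,0,0,0,0,0,0,0,0,0,0,0,0,0,0,0,0,0,0,0,0,0,0,0,0,0,0,0,0,0,0,0,0,0,0,0,0,0,0,0,0],
  claw=1,
)

```text
clock: 7.68
eef_pos: [0.4393, 0.1556, 0.1447]
tcp_rot: [-0.058, 0.998, 0.0, -0.0]
ft_force: [0.0, 0.6, -0.7]
opening: 0.0177
gripper_force: 30.0
```

```bash
python3 - <<'E'
from h import *
delta((-100,2,144))
s=manip.sense(); print(s["opening"],s["gripper_force"])
# lift path: grasp point on the arc, tool pitched by half the tilt; rows as shift cm / turn deg from tool pose at level
for f in (0,.1,.2,.3,.4,.5,.6,.7,.8,.88,.92):
    g=lambda f:np.array([50+(-150*np.cos(f)+33*np.sin(f)),130+150*np.sin(f)+33*np.cos(f)])
    t=f/2; tip=lambda t:19*np.array([-np.sin(t),-np.cos(t)])
    D=g(f)+tip(t)-g(0)-tip(0); print(f,"x",round(-D[0]/10,2),"z",round(-D[1]/10,2),"ry",round(np.degrees(t),1))
E
```

```text
t 7.67 stand mm [-99.6   1.7 144.7] F [ 0.   0.6 -0.7] q [ 0.18  0.33  1.8   0.    1.02 -1.51]
  shift cm [0.04 0.03 0.07] turn [ 0. -0. -0.]
0.017737471136737064 30.00060796737671
0 x -0.0 z -0.0 ry 0.0
0.1 x -0.31 z -1.48 ry 2.9
0.2 x -0.76 z -2.92 ry 5.7
0.3 x -1.36 z -4.31 ry 8.6
0.4 x -2.09 z -5.62 ry 11.5
0.5 x -2.95 z -6.85 ry 14.3
0.6 x -3.92 z -7.98 ry 17.2
0.7 x -5.0 z -9.0 ry 20.1
0.8 x -6.18 z -9.91 ry 22.9
0.88 x -7.18 z -10.54 ry 25.2
0.92 x -7.69 z -10.83 ry 26.4
```

Request:
drive_tool(
  commands=[-0.1,0,-0.7,0,1.4,0,-0.3,0,-1.5,0,2.9,0,-0.5,0,-2.2,0,4.3,0,-0.8,0,-2.9,0,5.7,0,-1.1,0,-3.6,0,7.2,0,-1.4,0,-4.3,0,8.6,0,-1.7,0,-5,0,10,0,-2.1,0,-5.6,0,11.5,0],
)

```text
clock: 8.68
eef_pos: [0.4598, 0.158, 0.2]
tcp_rot: [-0.058, 0.993, -0.006, -0.101]
ft_force: [0.6, -0.6, -6.2]
opening: 0.0178
gripper_force: 30.0
```

```bash
python3 - <<'E'
from h import *
s=manip.sense(); delta((0,0,0)); print(s["opening"],s["gripper_force"],Ro.from_quat(s["tcp_rot"]).as_matrix()[:,2])
# next rows, tool axes at f=.4 (pitch 11.5 deg)
g=lambda f:np.array([50+(-150*np.cos(f)+33*np.sin(f)),130+150*np.sin(f)+33*np.cos(f)])
tcp=lambda f:g(f)+19*np.array([-np.sin(f/2),-np.cos(f/2)])
f0=.4;t=f0/2; ex=np.array([-np.cos(t),np.sin(t)]); ez=np.array([-np.sin(t),-np.cos(t)])
for f in (.4,.45,.5,.55,.6,.65,.7,.75,.8,.85,.88,.92): D=(tcp(f)-tcp(f0))/10; print(f,tcp(f).round(1),"x",round(D@ex,2),"z",round(D@ez,2),"ry",round(np.degrees(f/2-t),1))
E
```

```text
t 8.68 stand mm [-78.9   1.6 200. ] F [ 0.6 -0.6 -6.2] q [ 0.17  0.41  1.51  0.01  1.42 -1.52]
  shift cm [-11.77  -0.16  17.99] turn [  0.  -11.7  -0. ]
0.017783607327502098 29.999403655529022 [-0.20062942 -0.02349884 -0.97938534]
0.4 [-79.1 200.2] x 0.0 z 0.0 ry 0.0
0.45 [-75.  206.4] x -0.28 z -0.69 ry 1.4
0.5 [-70.5 212.5] x -0.6 z -1.37 ry 2.9
0.55 [-65.8 218.3] x -0.94 z -2.03 ry 4.3
0.6 [-60.8 223.8] x -1.32 z -2.68 ry 5.7
0.65 [-55.5 229. ] x -1.74 z -3.3 ry 7.2
0.7 [-50. 234.] x -2.18 z -3.89 ry 8.6
0.75 [-44.2 238.7] x -2.65 z -4.47 ry 10.0
0.8 [-38.2 243.1] x -3.15 z -5.02 ry 11.5
0.85 [-32.  247.2] x -3.68 z -5.54 ry 12.9
0.88 [-28.2 249.4] x -4.01 z -5.84 ry 13.8
0.92 [-23.1 252.3] x -4.46 z -6.22 ry 14.9
```

Request:
drive_tool(
  commands=[-0.3,0,-0.7,0,1.4,0,-0.6,0,-1.4,0,2.9,0,-0.9,0,-2,0,4.3,0,-1.3,0,-2.7,0,5.7,0,-1.8,0,-3.3,0,7.2,0,-2.2,0,-3.9,0,8.6,0,-2.7,0,-4.5,0,10,0,-3.2,0,-5,0,11.5,0],
)

```text
clock: 9.68
eef_pos: [0.5006, 0.1627, 0.2426]
tcp_rot: [-0.057, 0.978, -0.012, -0.201]
ft_force: [-1.5, -0.6, -3.8]
opening: 0.018
gripper_force: 30.0
```

Request:
drive_tool(
  commands=[-0.4,0,-0.5,0,1.4,0,-0.7,0,-0.8,0,2.3,0,-0.7,0,-0.8,0,2.3,0,-0.7,0,-0.8,0,2.3,0,-0.7,0,-0.8,0,2.3,0,-0.7,0,-0.8,0,2.3,0,-0.7,0,-0.8,0,2.3,0,-0.7,0,-0.8,0,2.3,0],
)

```text
clock: 10.68
eef_pos: [0.5098, 0.1638, 0.2482]
tcp_rot: [-0.057, 0.974, -0.013, -0.22]
ft_force: [-4.2, -2.9, 3.6]
opening: 0.0175
gripper_force: 30.0
```

```bash
sed -i 's/^delta.*/delta((-28.2,2,249.4),.44)/' look.py; python3 look.py pics/s4.png
```

```text
t 10.68 stand mm [-28.6   1.5 248.2] F [-4.2 -2.9  3.6] q [ 0.16  0.62  1.08  0.02  1.88 -1.53]
  shift cm [ 0.01  0.05 -0.12] turn [-0.  -0.2 -0. ]
```

View pics/s4.png

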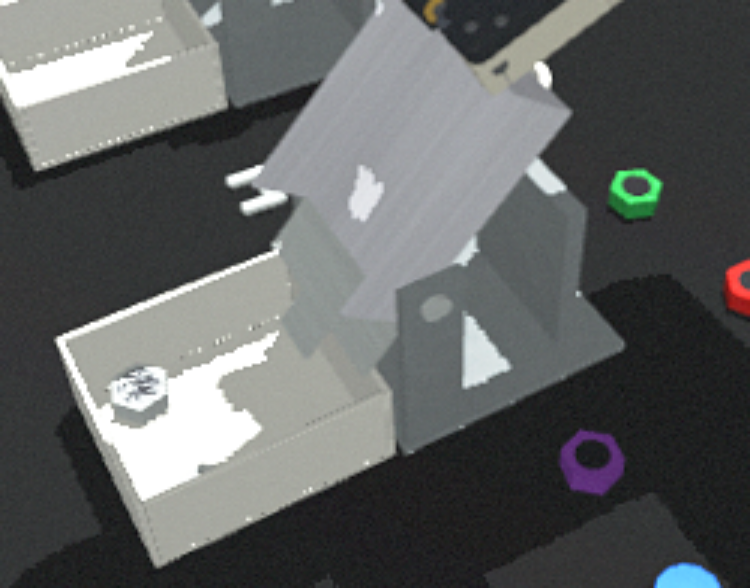

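The tilted tray floor at (430,180) looks empty, and one nut shows in the tub at (138,393). I look for the second nut from above.

```bash
python3 - <<'E'
from h import *
p,d,c=snap("top"); q,_,_=snap("scene")
a=cv2.resize(p[60:290,150:300,::-1],(390,598)); b=cv2.resize(q[310:440,180:310,::-1],(400,598))
cv2.imwrite("pics/s5.png",np.hstack([a,b]))
E
```

```text
(no output)
```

View pics/s5.png

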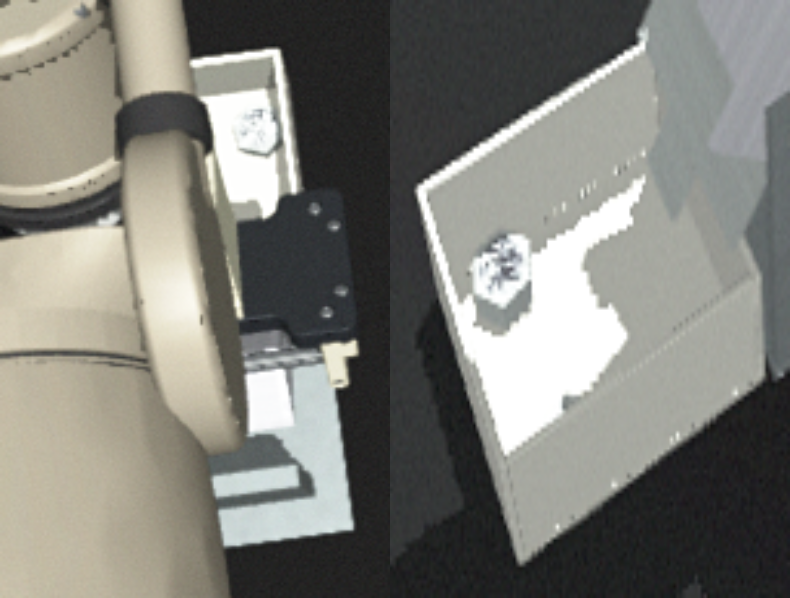

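Request:
drive_tool(
  commands=[-0.2,0,-0.2,0,0.6,0,-0.4,0,-0.4,0,1.1,0,-0.4,0,-0.4,0,1.1,0,-0.4,0,-0.4,0,1.1,0],
)

```text
clock: 11.32
eef_pos: [0.515, 0.1644, 0.2509]
tcp_rot: [-0.057, 0.972, -0.014, -0.229]
ft_force: [-5.6, -2.4, 7.2]
opening: 0.0176
gripper_force: 30.0
```

```bash
python3 - <<'E'
from h import *
p,d,c=snap("wrist"); cv2.imwrite("pics/w6.png",p[:,:,::-1]); delta((-23.1,2,252.3),.46)
g=lambda f:np.array([50+(-150*np.cos(f)+33*np.sin(f)),130+150*np.sin(f)+33*np.cos(f)])
tcp=lambda f:g(f)+19*np.array([-np.sin(f/2),-np.cos(f/2)])
for f0,F in((.92,(.85,.78,.71,.64,.57,.5,.43,.36)),(.36,(.3,.24,.18,.12,.07,.03,0,-.005))):
  t=f0/2; ex=np.array([-np.cos(t),np.sin(t)]); ez=np.array([-np.sin(t),-np.cos(t)])
  for f in F: D=(tcp(f)-tcp(f0))/10; print(f,round(D@ex,2),0,round(D@ez,2),0,round(np.degrees(f/2-t),1),0)
E
```

```text
t 11.38 stand mm [-23.4   1.5 250.9] F [-6.5 -1.3  7.6] q [ 0.16  0.65  1.04  0.02  1.91 -1.53]
  shift cm [ 0.03  0.05 -0.14] turn [-0.  -0.2 -0. ]
0.85 0.58 0 0.86 0 -2.0 0
0.78 1.09 0 1.76 0 -4.0 0
0.71 1.54 0 2.7 0 -6.0 0
0.64 1.93 0 3.67 0 -8.0 0
0.57 2.24 0 4.66 0 -10.0 0
0.5 2.48 0 5.68 0 -12.0 0
0.43 2.66 0 6.71 0 -14.0 0
0.36 2.75 0 7.76 0 -16.0 0
0.3 0.27 0 0.86 0 -1.7 0
0.24 0.49 0 1.74 0 -3.4 0
0.18 0.66 0 2.62 0 -5.2 0
0.12 0.78 0 3.52 0 -6.9 0
0.07 0.83 0 4.28 0 -8.3 0
0.03 0.85 0 4.88 0 -9.5 0
0 0.84 0 5.34 0 -10.3 0
-0.005 0.84 0 5.42 0 -10.5 0
```

View pics/w6.png

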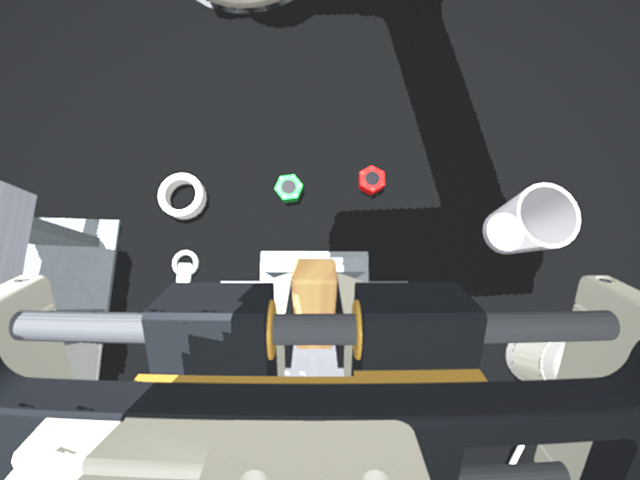

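The wrist view shows only the handle at (315,290) and hides the tray floor. The tilt is about 0.92, with forces rising near the stop. I lower the tray now and check afterwards.

Request:
drive_tool(
  commands=[0.6,0,0.9,0,-2,0,1.1,0,1.8,0,-4,0,1.5,0,2.7,0,-6,0,1.9,0,3.7,0,-8,0,2.2,0,4.7,0,-10,0,2.5,0,5.7,0,-12,0,2.7,0,6.7,0,-14,0,2.7,0,7.8,0,-16,0],
)

```text
clock: 12.38
eef_pos: [0.457, 0.1577, 0.1924]
tcp_rot: [-0.058, 0.994, -0.005, -0.09]
ft_force: [-6.0, -1.3, 4.6]
opening: 0.0179
gripper_force: 30.0
```

Request:
drive_tool(
  commands=[0.3,0,0.9,0,-1.7,0,0.5,0,1.7,0,-3.4,0,0.7,0,2.6,0,-5.2,0,0.8,0,3.5,0,-6.9,0,0.8,0,4.3,0,-8.3,0,0.8,0,4.9,0,-9.5,0,0.8,0,5.2,0,-10.2,0,0.8,0,5.2,0,-10.2,0],
)

```text
clock: 13.38
eef_pos: [0.4412, 0.1559, 0.145]
tcp_rot: [-0.059, 0.998, 0.0, 0.0]
ft_force: [-7.4, -1.9, 22.6]
opening: 0.0177
gripper_force: 30.0
```

```bash
sed -i 's/^delta.*/delta((-100,2,144.5))/' look.py; python3 look.py pics/s7.png
```

```text
t 13.38 stand mm [-97.7   1.7 145. ] F [-7.4 -1.9 22.6] q [ 0.18  0.33  1.8   0.    1.02 -1.51]
  shift cm [0.23 0.03 0.05] turn [0.  0.1 0. ]
```

View pics/s7.png

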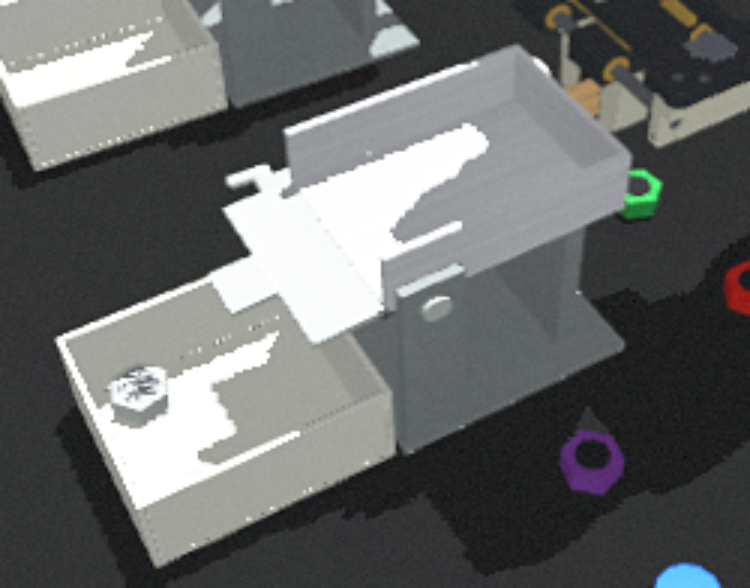

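The tray is back level and empty, with the gate flat at (300,250). I release the handle and back off, then check the tub from above.

Request:
drive_tool(
  commands=[0,0,0,0,0,0,0,0,0,0,0,0,0,0,0,0,0,0,0,0,0,0,0,0,0,0,0,0,0,0,0,0,0,0,0,0,0,0,0,0,0,0,0,0,-2,0,0,0],
  claw=0,
)

```text
clock: 14.42
eef_pos: [0.4395, 0.1555, 0.1614]
tcp_rot: [-0.058, 0.998, -0.0, -0.003]
ft_force: [0.7, 0.1, 0.6]
opening: 0.0903
gripper_force: 0.0
```

Request:
drive_tool(
  commands=[0,0,-3,0,0,0,0,0,-8,0,0,0,0,0,-13,0,0,0,3,3,-13,0,0,0,5,8,-13,0,0,0,5,13,-13,0,0,0,5,18,-13,0,0,0,5,18,-13,0,0,0],
)

```text
clock: 15.42
eef_pos: [0.3693, 0.3312, 0.2921]
tcp_rot: [-0.06, 0.998, 0.0, -0.002]
ft_force: [1.1, -0.5, -0.6]
opening: 0.0918
gripper_force: 0.0
```

```bash
python3 - <<'E'
from h import *
s=manip.sense(); print(s["clock"],s["ft_force"],s["eef_pos"])
p,d,c=snap("top"); cv2.imwrite("pics/t8.png",np.hstack([cv2.resize(p[60:310,150:300,::-1],(360,600)),cv2.resize(p[60:310,370:520,::-1],(360,600))]))
v,u=np.mgrid[0:480,0:640]; P=(pts(d,c,np.c_[u.ravel(),v.ravel()])-O)@RS*1000
for n,a,b in(("handle",-120,-80),("floor -60",-65,-55),("floor 40",35,45),("gate",80,90),("tab",125,135)):
    k=(P[:,0]>a)&(P[:,0]<b)&(abs(P[:,1])<7)&(P[:,2]>90); print(n,np.median(P[k,2]).round(1))
k=(P[:,0]>80)&(P[:,0]<212)&(abs(P[:,1])<58); 
for lo in range(0,50,4): print(lo,((P[k,2]>=lo)&(P[k,2]<lo+4)).sum(),end="; ")
E
```

```text
15.425 [ 1.13196414 -0.47021882 -0.64473763] [0.36933517 0.33124115 0.29206123]
handle 170.4
floor -60 130.2
floor 40 130.4
gate 128.8
tab 126.1
0 653; 4 1054; 8 106; 12 84; 16 288; 20 394; 24 52; 28 62; 32 58; 36 55; 40 61; 44 58; 48 61;
```

View pics/t8.png

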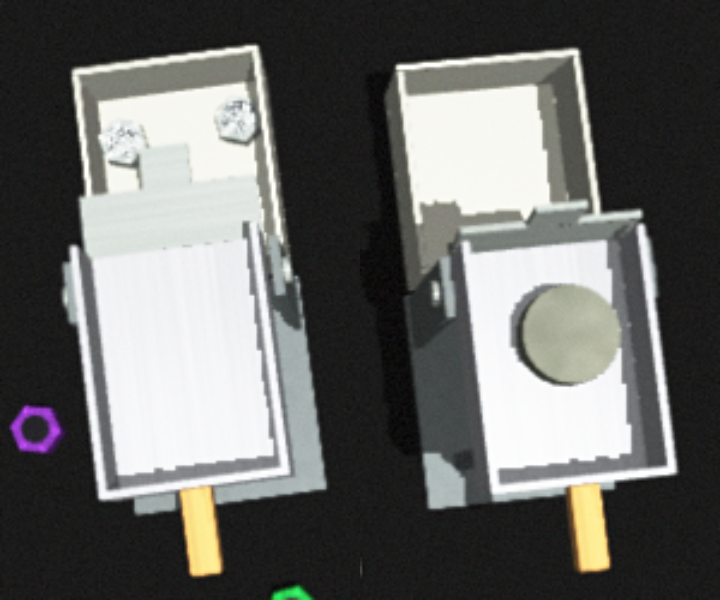

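Both nuts lie in the tub at (124,142) and (237,120). The nuts' tray is empty and level, its gate is flat, and the stone's tray (right half) is untouched. I hand the job in.

```bash
python3 -c "
from plant import manip
print(manip.close_job())"
```

```text
the job is handed in; nothing more can be done
None
```

The job is handed in: the gate is folded fully down, both nuts are in the tub, the tray is back level with the gate down, and the other tray is untouched; I used about 15.5 s of the 54 s allowed.

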